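# Seat the plug gauge, then draw it to its groove and hold

### The job

Two plug gauges stand in the bored setting block, each lifted a little by a spring ejector. Press the round-headed gauge down until its collar sits fully home on the block, keep it there for half a second, then draw it straight up, without forcing it sideways or dragging or lifting the block, until the dark groove on its shank has come about half a centimetre clear of the block's top, the lower end still inside the bore. Finish while still holding it there, steady and upright; leave the square-headed gauge alone.

Things in the scene. Friction and masses are not known exactly. Their poses are not given: they have to be found in the camera images.
- block: Loose setting block, 2.7 kg: dark foot plate 110 x 200 x 12 mm, aluminium body 70 x 170 mm, flat top 90 mm above the table. Origin: centre of its underside; z up, y along its length. Two upright 21.5 mm bores at y = +45 and -45 mm; either may hold the round gauge. A spring ejector in each lifts the gauge, pushing 4 N at first, 6 N when it is fully home
- round_gauge: The gauge to work: loose one-piece steel plug gauge, 0.15 to 0.3 kg. From below: shank 20 mm thick, 68 mm long; collar 32 mm wide, 5 mm high; knurled round head 28 mm wide, 36 mm high. A dark groove runs round the shank 32 to 36 mm below the collar. Origin: centre of the shank's lower end; z up along it. Let go, it drops back onto the ejector
- round_gauge_head (a point): Centre of the round head, half-way up it: 23 mm above the collar's underside, 18 mm below the head's flat top; axes as the gauge's
- round_gauge_seat (a point): Centre of the underside of the round gauge's collar: 10 mm above the block's top at the start, level with it when fully home, 36 mm above it when the groove is just clear; the shank leaves the bore at 68 mm
- square_gauge: The other gauge, to be left alone: same shank, collar and height, but a square head 25 x 25 mm. Stands in the other bore, 90 mm from the first. Origin: centre of the shank's lower end, z up
- square_gauge_seat (a point): Centre of the underside of the square gauge's collar, 10 mm above the block's top
Not all that is in view belongs to the job. What is shaped like the round_gauge but yellow is not meant.

How it is judged:
By the outcome, as a careful person would: the job done as asked, in the order asked, and still so for the second after the job is handed in, while the arm keeps its last pose, push and grip.
It also fails if it takes over 35 s, if anything falls off the work surface, if the arm or the gripper's body presses on something with over 40 N, if the wrist force passes 120 N, or if a joint passes its speed limit or range.

### The arm

A 6-joint arm with a two-finger parallel gripper is mounted at the origin on the work surface; the furniture and walls round the work are solid. World frame = base frame: x ahead of the robot, y to its left, z up, the work surface at z = 0. Lengths are in m, angles in rad, forces in N, time in s.
With the tool pointing down it reaches from about 0.375 to 0.925 m from the base axis. Payload 5.7 kg.
Tool frame: the origin (TCP) lies at the very end of the fingers, on their centre line; the grasp point (between the pads) lies 19 mm behind it; z points along the fingers, x is the direction in which the jaws open and shut, and the axes are right-handed (so a half turn about z gives the same grasp; the last joint's range is limited). The gripper opens to 88 mm and grips with 3 to 60 N. Pads are 20 mm wide; open, the fingers measure 115 mm over their backs; the gripper's body (75 mm by 178 mm) begins 61 mm behind the grasp point.
Start: joints at [-1.313, 0.359, 1.51, -0, 1.272, -0.115], TCP at [0.219, -0.559, 0.223] pointing down, gripper open.
Joint ranges: [-2.97, 2.97], [-1.01, 2.36], [0.21, 2.38], [-0.96, 4.11], [0.2, 2.71], [-2.98, 2.98]. Speed limits (rad/s): [2.39, 2.39, 3.14, 3.14, 3.14, 3.14].

### API

Orientations are given as a 3x3 rotation matrix whose columns are the frame's x, y, z axes.
In Python, from station import ctrl, eyes, search_frame, silhouettes gives the robot as it stands. The module is installed in compiled form; this text tells all that it offers.
- The arm moves only by the tool drive_tool, never from a script. Its argument "increments" is a list of rows, each an object with "claw": the opening, from -1 (shut) to 1 (fully open); "xyz": the shift along the tool's x, y, z normalised to -1 to 1, where 1 is 0.3 m, a list of three; "twist": the turn, a rotation vector about the tool's x, y, z normalised to -1 to 1, where 1 is 1.5 rad, a list of three. In form: [{"claw": claw, "xyz": [tx, ty, tz], "twist": [ax, ay, az]}, ...]. A call has 1 to 20 rows; each row shifts and turns the commanded pose from where the row before left it, along the tool's axes as they then stand; what a row does not reach is not made up. A row lasts 1/10 s, in which the tool goes at most 50 mm and 8.59 degrees, less where a joint would pass 70% of its speed; a pose out of reach is approached as far as the arm can. A call with a number of a shift or a turn outside -1 to 1 is refused whole. A call with a gripper value outside its range is refused whole. The fingers move at their own pace and stop on an object; the grip force is fixed at half the most. Time passes only in rows, so rows that do not move let the fingers close. It gives the time, the measured TCP pose, the force and the opening at its end, in the units of the state.
- ctrl.read_state(): the state, without advancing time (a new reading comes with each control period).
- eyes.camera(name): name is "side" or "top" or "wrist"; returns a dict with "image" (384x512x3 uint8, blue, green, red), "fx", "fy", "cx", "cy" (pixels), "R" (3x3) and "t" (3): a world point X has camera coordinates R X + t. Camera axes: x right, y down, z forward; pixel columns grow to the right and rows downward; lengths in m; the calibration is good to about 2 mm. A picture is of the moment at which its call begins. There is no depth.
- ctrl.hand_in(): hands the job in, once; it reports no verdict.
Trained networks look in the newest picture that a camera, given by its name, has taken for a name from the list of things; names that differ only in an ending like _2 or _b are one class to them, and where a whole thing is asked for, a point or a joint stands for the part that bears it (a point fixed in the world has none). Each returns a list of dicts, best first, with "p" (0 to 1); they miss things now and then, are a little off and sometimes report something else, mostly with a low value. They report only what shows in the picture. A call takes as long as a camera call. They do not tell look-alikes from the thing itself.
- search_frame(camera, label): "box" ([centre column, centre row, width, height] in pixels, round what is visible of it).
- silhouettes(camera, label): "mask" (384x512 bool, what is visible of it) and "box" ([centre column, centre row, width, height] in pixels, round what is visible of it).
The state is a dict: "t": time; "qpos": joint angles; "qd": joint speeds; "tau": joint torques, N m; "eef_pos": TCP position; "tcp_rot": TCP orientation; "wrist_force": force on the tool from outside, world axes, zero at the start; "ft_torque": the same for the moment, N m; "width": finger opening in m.
Only numpy, scipy, OpenCV 4.12 (cv2) and the standard library are available. Lean on these libraries where they do the work, as an engineer would, in place of code of your own. Each camera call takes 0.05 s, during which the arm holds its last target.

## Working session

There is one attempt and no reset: what is moved stays moved. The work goes in short steps, Python scripts to look and compute and a tool call to move; the robot and the scene stay as the last step left them, time stands still between calls to the robot, and variables do not carry over. Pictures are saved under pics/ and viewed, and the job is handed in when it is done.

Besides the shell and the picture viewer there is one more tool, called after "Request:" by a JSON object that holds its "api" and its "payload". drive_tool: Moves the arm, as the interface text tells. Scaled input: -1 to 1 covers 0.3 m each way for a shift and 1.5 rad each way for a turn. Its arguments: {"type":"object","properties":{"increments":{"type":"array"}},"required":["increments"]}

```bash
ls; mkdir -p pics; python3 - <<'E'
from station import ctrl, eyes, search_frame, silhouettes
import cv2
s=ctrl.read_state()
for k,v in s.items(): print(k,v)
for c in ["side","top","wrist"]:
    d=eyes.camera(c); cv2.imwrite(f"pics/a_{c}.png",d["image"]); print(c,d["fx"],d["cx"],d["cy"],d["R"],d["t"])
    for n in ["round_gauge","square_gauge","block","round_gauge_head"]:
        print(n,[(round(float(r["p"]),2),[round(float(x),1) for x in r["box"]]) for r in search_frame(c,n)])
E
```

```text
pics
t 0.0
qpos [-1.31310450e+00  3.59517983e-01  1.51140811e+00 -3.35519080e-05
  1.27246725e+00 -1.15087055e-01]
qd [ 2.46814366e-04  8.72411947e-04 -7.50696264e-05  1.32821226e-03
  7.21809452e-04 -4.61861134e-04]
tau [ 1.91098290e-03 -5.15362859e+01 -2.70720255e+01  6.78028911e-02
  3.50729492e-02 -1.57282539e-04]
eef_pos [ 0.2183398  -0.55814413  0.2218111 ]
tcp_rot [[ 3.64213632e-01 -9.31315301e-01 -4.89914374e-04]
 [-9.31313705e-01 -3.64213919e-01  1.73305538e-03]
 [-1.79245463e-03 -1.74938424e-04 -9.99998378e-01]]
wrist_force [-0.24342395  0.30663468 -0.52746644]
ft_torque [-0.07986749  0.02424629  0.03527498]
width 0.08763369899735139
side 404.27095610138065 258.02400710802146 192.813641041739 [[ 0.96565356 -0.25898799 -0.02093832]
 [-0.13569269 -0.43393139 -0.89066887]
 [ 0.22158675  0.86291875 -0.45417017]] [-0.58447311  0.20908758  0.7259751 ]
round_gauge [(0.88, [217.9, 190.4, 13.3, 30.9]), (0.69, [288.4, 199.2, 18.5, 50.0]), (0.67, [236.8, 194.9, 14.5, 22.2]), (0.64, [247.2, 184.7, 12.2, 28.4])]
square_gauge [(0.71, [222.6, 217.2, 16.9, 32.1])]
block [(0.67, [227.0, 242
[... 484 characters left out ...]
248.8, 210.4, 17.5, 16.1]), (0.6, [225.7, 155.7, 13.8, 17.5]), (0.55, [189.8, 224.2, 14.3, 13.3])]
square_gauge [(0.56, [283.1, 231.1, 10.1, 17.1])]
block [(0.59, [263.2, 225.6, 90.6, 76.4]), (0.51, [283.5, 229.6, 13.4, 16.8])]
round_gauge_head [(0.7, [192.8, 224.9, 13.5, 19.0]), (0.69, [226.6, 155.9, 19.6, 21.5]), (0.55, [248.1, 211.7, 8.5, 15.8]), (0.52, [192.3, 190.2, 21.0, 16.7])]
wrist 273.7970579414777 254.60682290188632 192.1534192892388 [[ 3.65163920e-01 -9.30943179e-01  3.29895287e-04]
 [-8.87655866e-01 -3.48077558e-01  3.01511321e-01]
 [-2.80575078e-01 -1.10393889e-01 -9.53462540e-01]] [-0.60117737 -0.03659147  0.39116164]
round_gauge []
square_gauge []
block []
round_gauge_head []
```

```bash
python3 - <<'E'
import cv2,numpy as np
a=cv2.imread("pics/a_side.png")[140:300,170:330]; b=cv2.imread("pics/a_top.png")[130:290,160:330]
cv2.imwrite("pics/b_side.png",cv2.resize(a,None,fx=3.7,fy=3.7,interpolation=cv2.INTER_CUBIC))
cv2.imwrite("pics/b_top.png",cv2.resize(b,None,fx=3.7,fy=3.7,interpolation=cv2.INTER_CUBIC))
E
```

```text
(no output)
```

View pics/a_side.png

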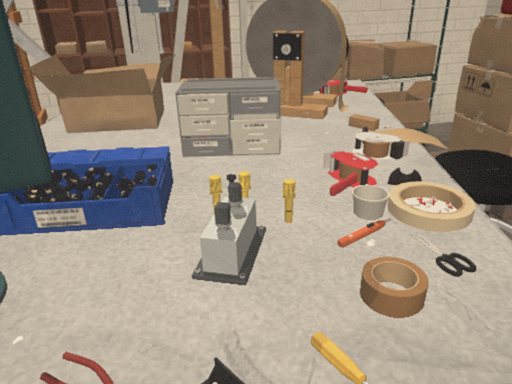

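View pics/a_top.png

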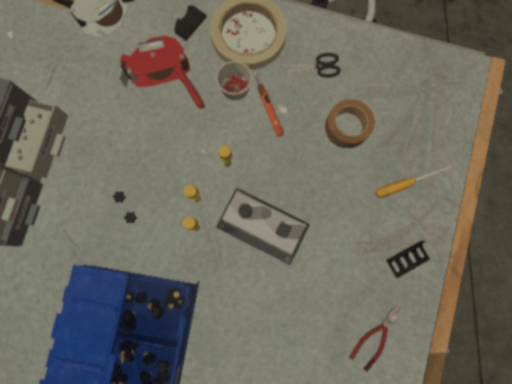

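View pics/b_side.png

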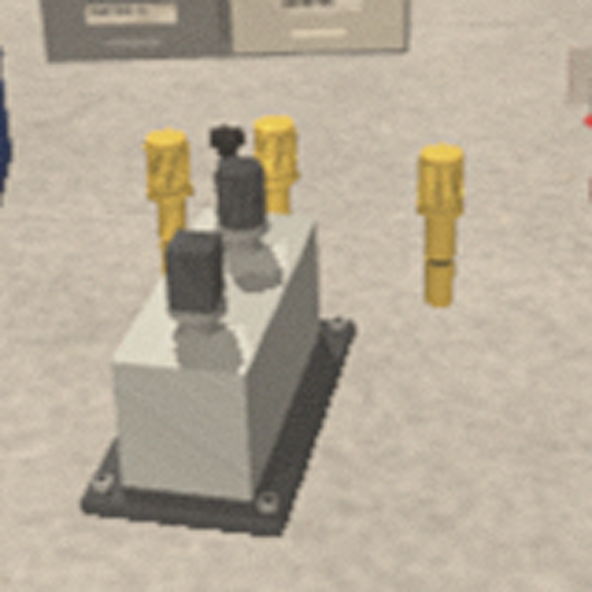

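View pics/b_top.png

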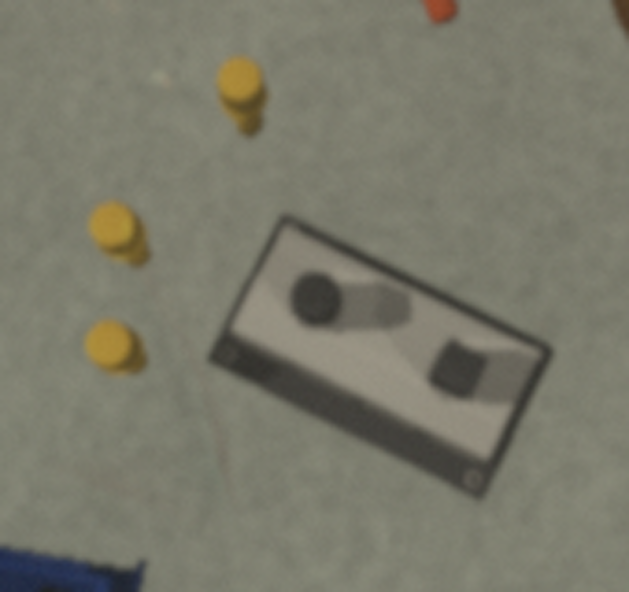

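Dark round head: side (235,193), top (246,211). This is the wanted one. What could be mistaken for it:
- Yellow look-alikes: side (215,190), (244,184) and (289,200); top (225,154), (191,190) and (190,223).
- Dark square-headed gauge: side (223,213), top (285,230).

The close crops confirm the round, dark gauge sits in the far bore (as seen by the side camera). Next I triangulate.

```bash
cat > h.py <<'E'
import numpy as np, cv2
from station import ctrl, eyes, search_frame, silhouettes
def P(d): 
    K=np.array([[d["fx"],0,d["cx"]],[0,d["fy"],d["cy"]],[0,0,1]]); return K@np.c_[d["R"],np.array(d["t"])]
def tri(d1,p1,d2,p2):
    X=cv2.triangulatePoints(P(d1),P(d2),np.array(p1,float).reshape(2,1),np.array(p2,float).reshape(2,1)); return (X[:3]/X[3]).ravel()
def proj(d,X):
    q=P(d)@np.append(X,1); return q[:2]/q[2]
def onz(d,p,z):
    R=np.array(d["R"]);t=np.array(d["t"]);c=-R.T@t
    r=R.T@np.array([(p[0]-d["cx"])/d["fx"],(p[1]-d["cy"])/d["fy"],1]); return c+r*(z-c[2])/r[2]
E
python3 - <<'E'
from h import *
np.set_printoptions(precision=4,suppress=True)
s=eyes.camera("side");t=eyes.camera("top")
print(tri(s,(234.9,184.6),t,(245.4,210.5)), onz(t,(245.4,210.5),.141))
print(tri(s,(223.2,204),t,(284.9,229.5)), onz(t,(284.9,229.5),.141))
# body top corners in top crop
for p in [(288,222),(548,350),(492,462),(232,333)]:
    print(onz(t,(p[0]/3.7+160,p[1]/3.7+130),.09))
print(onz(t,(246,211),.141)-onz(t,(285,230),.141))
for l in [(115,345),(241,78),(114,226)]: print('yellow',onz(t,(l[0]/3.7+160,l[1]/3.7+130),.109))
E
```

```text
[0.5713 0.0538 0.1401] [0.5692 0.0541 0.141 ]
[ 0.5317 -0.0272  0.1431] [ 0.5298 -0.0271  0.141 ]
[0.6222 0.0718 0.09  ]
[ 0.5451 -0.0825  0.09  ]
[ 0.4796 -0.0481  0.09  ]
[0.5552 0.1046 0.09  ]
[0.0394 0.0801 0.    ]
yellow [0.5461 0.1708 0.109 ]
yellow [0.7062 0.0997 0.109 ]
yellow [0.6162 0.1732 0.109 ]
```

Request:
{"api": "drive_tool", "payload": {"increments": [{"claw":1,"xyz":[-0.046,-0.057,0],"twist":[0,0,0]},{"claw":1,"xyz":[-0.092,-0.115,0],"twist":[0,0,0]},{"claw":1,"xyz":[-0.092,-0.115,0],"twist":[0,0,0]},{"claw":1,"xyz":[-0.092,-0.115,0],"twist":[0,0,0]},{"claw":1,"xyz":[-0.092,-0.115,0],"twist":[0,0,0]},{"claw":1,"xyz":[-0.092,-0.115,0],"twist":[0,0,0]},{"claw":1,"xyz":[-0.092,-0.115,0],"twist":[0,0,0]},{"claw":1,"xyz":[-0.092,-0.115,0],"twist":[0,0,0]},{"claw":1,"xyz":[-0.092,-0.115,0],"twist":[0,0,0]},{"claw":1,"xyz":[-0.092,-0.115,0],"twist":[0,0,0]},{"claw":1,"xyz":[-0.092,-0.115,0],"twist":[0,0,0]},{"claw":1,"xyz":[-0.092,-0.115,0],"twist":[0,0,0]},{"claw":1,"xyz":[-0.092,-0.115,0],"twist":[0,0,0]},{"claw":1,"xyz":[-0.092,-0.115,0],"twist":[0,0,0]},{"claw":1,"xyz":[-0.092,-0.115,0],"twist":[0,0,0]},{"claw":1,"xyz":[-0.092,-0.115,0],"twist":[0,0,0]},{"claw":1,"xyz":[-0.046,-0.057,0],"twist":[0,0,0]}]}}

```text
t: 2.55
eef_pos: [0.5731, 0.0566, 0.2228]
tcp_rot: [[0.366, -0.931, 0.001], [-0.931, -0.366, 0.001], [-0.0, -0.002, -1.0]]
wrist_force: [-0.1, 0.1, 0.1]
width: 0.0879
```

Request:
{"api": "drive_tool", "payload": {"increments": [{"claw":1,"xyz":[0,0,0],"twist":[0,0,-0.098]},{"claw":1,"xyz":[0,0,0],"twist":[0,0,-0.098]},{"claw":1,"xyz":[0,0,0],"twist":[0,0,-0.098]},{"claw":1,"xyz":[0,0,0],"twist":[0,0,-0.098]},{"claw":1,"xyz":[0,0,0],"twist":[0,0,-0.098]},{"claw":1,"xyz":[0,0,0],"twist":[0,0,0]},{"claw":1,"xyz":[0,0,0],"twist":[0,0,0]}]}}

```text
t: 3.25
eef_pos: [0.5715, 0.0534, 0.2227]
tcp_rot: [[0.893, -0.45, 0.0], [-0.45, -0.893, 0.0], [-0.0, -0.0, -1.0]]
wrist_force: [-0.2, 0.0, -0.4]
width: 0.0878
```

```bash
python3 - <<'E'
from h import *
np.set_printoptions(precision=4,suppress=True)
d=eyes.camera("wrist"); cv2.imwrite("pics/c_wrist.png",d["image"])
s=ctrl.read_state(); print(s["t"],s["eef_pos"],s["tcp_rot"],s["wrist_force"])
for n in ["round_gauge","square_gauge","round_gauge_head","block"]:
    print(n,[(round(float(r["p"]),2),[round(float(x),1) for x in r["box"]]) for r in search_frame("wrist",n)])
print(proj(d,[.5702,.054,.141]),proj(d,[.5702,.054,.1]))
E
```

```text
3.3 [0.5715 0.0534 0.2227] [[ 0.8931 -0.4499  0.0001]
 [-0.4499 -0.8931  0.0001]
 [ 0.     -0.0001 -1.    ]] [-0.5206 -0.2817 -0.245 ]
round_gauge [(0.89, [240.9, 57.6, 34.2, 40.7]), (0.78, [182.3, 91.2, 42.5, 36.3]), (0.66, [252.4, 191.1, 30.1, 40.4]), (0.6, [348.2, 86.1, 52.1, 32.0])]
square_gauge [(0.98, [253.7, 269.7, 28.9, 44.4])]
round_gauge_head [(0.87, [348.4, 84.8, 49.7, 33.3]), (0.79, [180.8, 89.5, 45.3, 32.4]), (0.68, [256.2, 192.3, 35.0, 41.7]), (0.63, [241.2, 57.8, 34.7, 39.5])]
block [(0.92, [252.6, 206.1, 82.9, 150.8])]
[251.8841 198.2173] [252.2101 185.9703]
```

View pics/c_wrist.png

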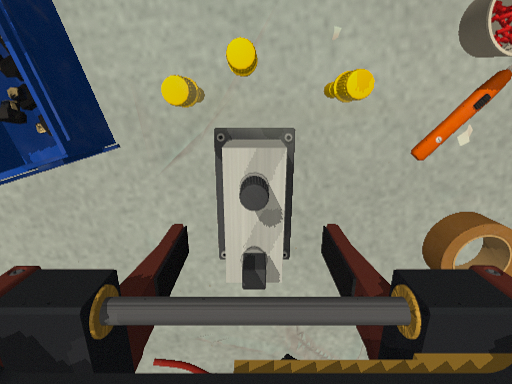

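```bash
python3 - <<'E'
from h import *
a=cv2.imread("pics/c_wrist.png")[120:300,200:310]
cv2.imwrite("pics/c_crop.png",cv2.resize(a,None,fx=3.3,fy=3.3,interpolation=cv2.INTER_CUBIC))
d=eyes.camera("wrist"); print(proj(d,ctrl.read_state()["eef_pos"]))
ms=silhouettes("wrist","round_gauge")
for m in ms: print(m["p"],m["box"])
E
```

```text
[253.00034214 238.41510124]
0.87 [183.6, 91.0, 42.8, 37.2]
0.82 [254.1, 192.8, 25.8, 40.0]
0.79 [350.0, 83.9, 53.0, 28.0]
0.77 [242.2, 59.5, 33.3, 35.1]
```

View pics/c_crop.png

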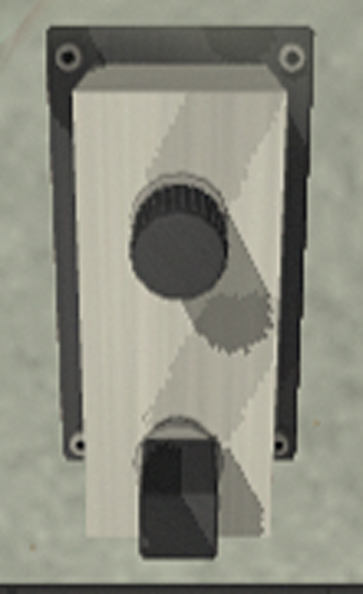

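```bash
python3 - <<'E'
from h import *
np.set_printoptions(precision=4,suppress=True)
d=eyes.camera("wrist"); t=eyes.camera("top"); s=eyes.camera("side")
st=ctrl.read_state(); R=st["tcp_rot"]; p=st["eef_pos"]
def rep(n,X): print(n,X,"tool rel mm",1000*(R.T@(X-p)))
w=(254.2,196.4)
rep("w z",onz(d,w,.141)); rep("w+top",tri(d,w,t,(245.4,210.5))); rep("w+side",tri(d,w,s,(234.9,184.6)))
# fingertip inner edges? symmetric check
for c in ["tip+44","tip-44"]:
    X=p+R[:,0]*(0.044 if '+' in c else -.044); print(c,proj(d,X))
a=cv2.resize(d["image"][200:300,150:360],None,fx=3.7,fy=3.7,interpolation=cv2.INTER_CUBIC); cv2.imwrite("pics/c_f.png",a)
E
```

```text
w z [0.5729 0.0546 0.141 ] tool rel mm [ 0.7597 -1.7074 81.6758]
w+top [0.5707 0.0536 0.134 ] tool rel mm [-0.7624  0.1559 88.7032]
w+side [0.5732 0.0543 0.1401] tool rel mm [ 1.1146 -1.4933 82.6026]
tip+44 [320.2193 238.4378]
tip-44 [185.6979 238.424 ]
```

View pics/c_f.png

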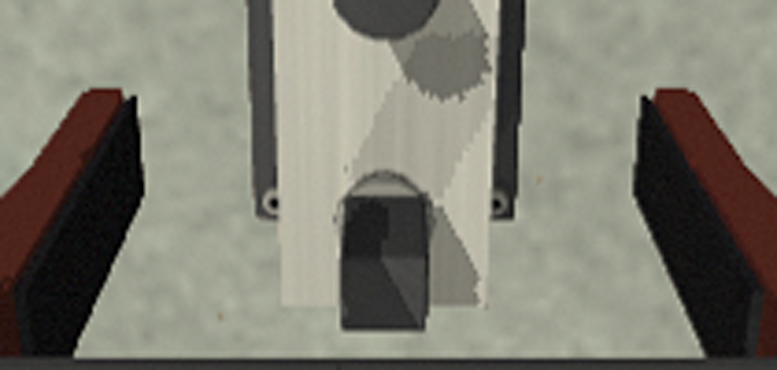

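Request:
{"api": "drive_tool", "payload": {"increments": [{"claw":1,"xyz":[-0.003,0,0.06],"twist":[0,0,0]},{"claw":1,"xyz":[0,0,0.115],"twist":[0,0,0]},{"claw":1,"xyz":[0,0,0.06],"twist":[0,0,0]},{"claw":1,"xyz":[0,0,0],"twist":[0,0,0]},{"claw":1,"xyz":[0,0,0],"twist":[0,0,0]}]}}

```text
t: 4.25
eef_pos: [0.5708, 0.0539, 0.1524]
tcp_rot: [[0.895, -0.447, -0.0], [-0.447, -0.895, 0.0], [-0.0, 0.0, -1.0]]
wrist_force: [0.1, -0.9, 0.5]
width: 0.088
```

```bash
python3 - <<'E'
from h import *
np.set_printoptions(precision=4,suppress=True)
d=eyes.camera("wrist"); st=ctrl.read_state(); R=st["tcp_rot"]; p=st["eef_pos"]
print(st["t"],p,R,st["wrist_force"],proj(d,p),proj(d,p+[0,0,-.011]))
cv2.imwrite("pics/d.png",d["image"])
cv2.imwrite("pics/d_c.png",cv2.resize(d["image"][130:290,150:360],None,fx=3.7,fy=3.7,interpolation=cv2.INTER_CUBIC))
E
```

```text
4.3 [0.5715 0.0539 0.1531] [[ 0.8947 -0.4467  0.0014]
 [-0.4467 -0.8947  0.0001]
 [ 0.0012 -0.0007 -1.    ]] [0.1924 0.5759 0.3515] [253.8996 238.5188] [253.9296 231.1258]
```

View pics/d_c.png

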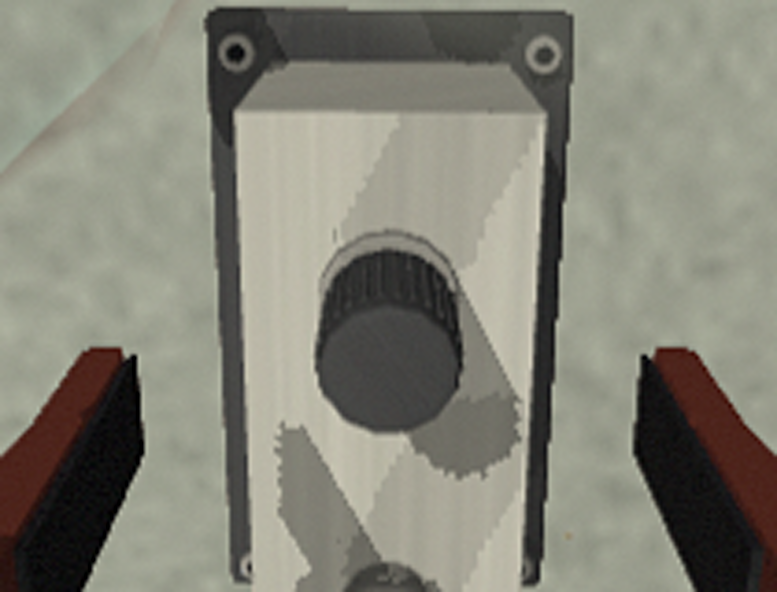

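The wrist picture shows the head's top disc centred at column 389 of the crop. The midpoint between the pads is about 389.5, so x is aligned, and y is about 1 mm off. I'll correct y and descend.

Request:
{"api": "drive_tool", "payload": {"increments": [{"claw":1,"xyz":[0,-0.003,0.04],"twist":[0,0,0]},{"claw":1,"xyz":[0,0,0.07],"twist":[0,0,0]},{"claw":1,"xyz":[0,0,0.037],"twist":[0,0,0]},{"claw":1,"xyz":[0,0,0],"twist":[0,0,0]},{"claw":1,"xyz":[0,0,0],"twist":[0,0,0]}]}}

```text
t: 4.8
eef_pos: [0.5713, 0.0547, 0.1083]
tcp_rot: [[0.895, -0.447, 0.0], [-0.447, -0.895, 0.0], [-0.0, -0.0, -1.0]]
wrist_force: [-0.5, -0.6, 0.1]
width: 0.0879
```

```bash
cat > look.py <<'E'
import sys
from h import *
np.set_printoptions(precision=4,suppress=True)
n=sys.argv[1]
d=eyes.camera("wrist"); s=eyes.camera("side"); st=ctrl.read_state()
print(st["t"],st["eef_pos"],st["tcp_rot"][2],st["wrist_force"],st["ft_torque"],st["width"])
a=cv2.resize(d["image"][130:290,150:360],(525,400),interpolation=cv2.INTER_CUBIC)
b=cv2.resize(s["image"][170:290,190:272],(273,400),interpolation=cv2.INTER_CUBIC)
cv2.imwrite(f"pics/{n}.png",np.hstack([a,b]))
E
python3 look.py e
```

```text
4.9 [0.5718 0.0546 0.1088] [ 0.0012 -0.0007 -1.    ] [-0.4728  0.2236  0.4653] [-0.0802 -0.0363  0.0103] 0.08772044698582981
```

View pics/e.png

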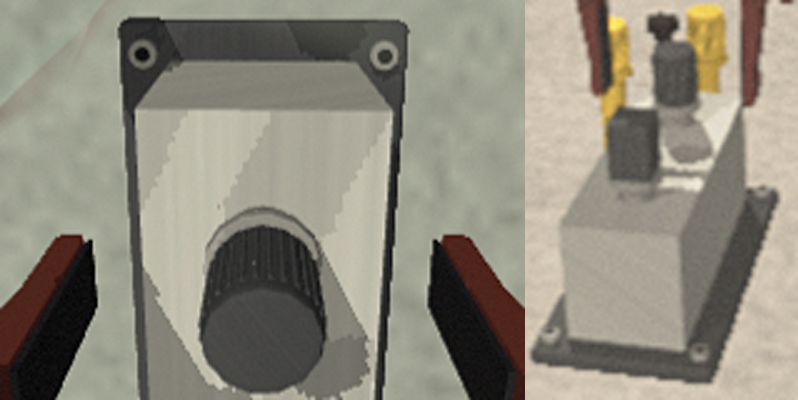

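Request:
{"api": "drive_tool", "payload": {"increments": [{"claw":-1,"xyz":[0,0,0],"twist":[0,0,0]},{"claw":-1,"xyz":[0,0,0],"twist":[0,0,0]},{"claw":-1,"xyz":[0,0,0],"twist":[0,0,0]},{"claw":-1,"xyz":[0,0,0],"twist":[0,0,0]},{"claw":-1,"xyz":[0,0,0],"twist":[0,0,0]},{"claw":-1,"xyz":[0,0,0],"twist":[0,0,0]},{"claw":-1,"xyz":[0,0,0],"twist":[0,0,0]},{"claw":-1,"xyz":[0,0,0],"twist":[0,0,0]},{"claw":-1,"xyz":[0,0,0],"twist":[0,0,0]}]}}

```text
t: 5.8
eef_pos: [0.5711, 0.0546, 0.108]
tcp_rot: [[0.895, -0.447, -0.0], [-0.447, -0.895, 0.0], [-0.0, -0.0, -1.0]]
wrist_force: [0.0, -0.4, -0.3]
width: 0.0275
```

```bash
python3 look.py f
```

```text
5.9 [0.5711 0.0546 0.108 ] [-0.0001 -0.     -1.    ] [ 0.6058 -0.2005 -1.1195] [-0.0528 -0.0976 -0.0033] 0.027661299688456355
```

View pics/f.png

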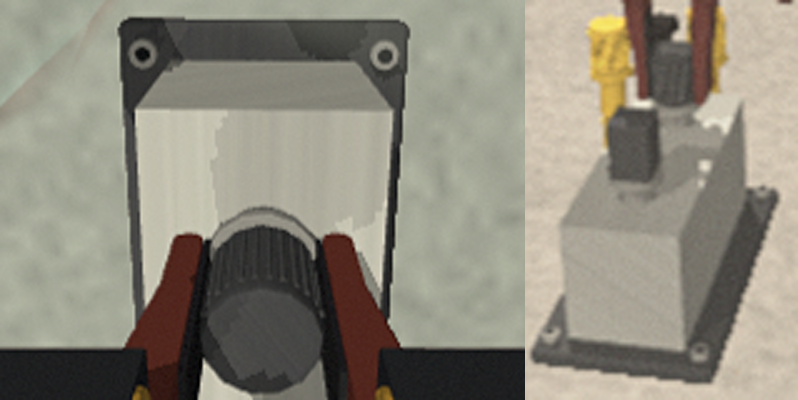

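Request:
{"api": "drive_tool", "payload": {"increments": [{"claw":-1,"xyz":[0,0,0.005],"twist":[0,0,0]},{"claw":-1,"xyz":[0,0,0.005],"twist":[0,0,0]},{"claw":-1,"xyz":[0,0,0.005],"twist":[0,0,0]},{"claw":-1,"xyz":[0,0,0.005],"twist":[0,0,0]},{"claw":-1,"xyz":[0,0,0.005],"twist":[0,0,0]},{"claw":-1,"xyz":[0,0,0.005],"twist":[0,0,0]},{"claw":-1,"xyz":[0,0,0],"twist":[0,0,0]}]}}

```text
t: 6.6
eef_pos: [0.5711, 0.0546, 0.099]
tcp_rot: [[0.895, -0.447, 0.0], [-0.447, -0.895, 0.0], [-0.0, -0.0, -1.0]]
wrist_force: [0.1, -0.2, 3.3]
width: 0.0276
```

Request:
{"api": "drive_tool", "payload": {"increments": [{"claw":-1,"xyz":[0,0,0.002],"twist":[0,0,0]},{"claw":-1,"xyz":[0,0,0],"twist":[0,0,0]}]}}

```text
t: 6.8
eef_pos: [0.5712, 0.0547, 0.0985]
tcp_rot: [[0.895, -0.447, 0.0], [-0.447, -0.895, 0.0], [0.0, -0.0, -1.0]]
wrist_force: [-1.0, -0.7, 3.7]
width: 0.0274
```

Request:
{"api": "drive_tool", "payload": {"increments": [{"claw":-1,"xyz":[0,0,0.002],"twist":[0,0,0]},{"claw":-1,"xyz":[0,0,0],"twist":[0,0,0]}]}}

```text
t: 7.0
eef_pos: [0.5712, 0.0547, 0.0981]
tcp_rot: [[0.895, -0.447, 0.0], [-0.447, -0.895, 0.0], [0.0, -0.0, -1.0]]
wrist_force: [-0.3, -0.1, 4.2]
width: 0.0273
```

```bash
python3 look.py g
```

```text
7.1 [0.5712 0.0547 0.0981] [ 0.0002 -0.0002 -1.    ] [-1.5202  0.2464  4.5124] [-0.0357  0.0898  0.0736] 0.027169073571396918
```

View pics/g.png

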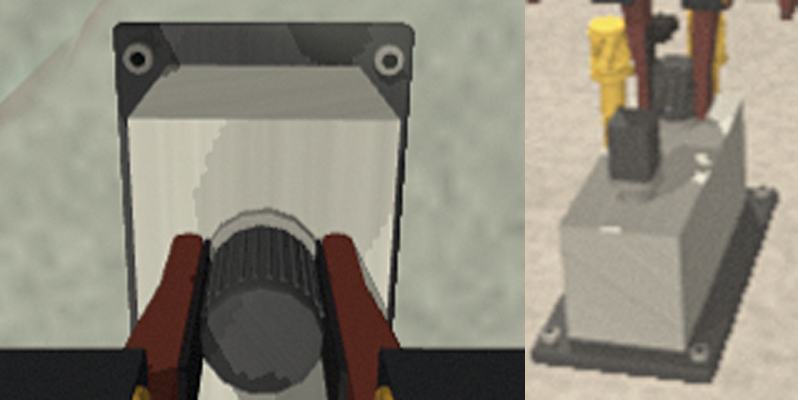

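Request:
{"api": "drive_tool", "payload": {"increments": [{"claw":-1,"xyz":[0,0,0.002],"twist":[0,0,0]},{"claw":-1,"xyz":[0,0,0],"twist":[0,0,0]}]}}

```text
t: 7.3
eef_pos: [0.5712, 0.0547, 0.098]
tcp_rot: [[0.895, -0.447, 0.0], [-0.447, -0.895, 0.0], [0.0, -0.0, -1.0]]
wrist_force: [-2.1, -0.5, 9.8]
width: 0.0274
```

Request:
{"api": "drive_tool", "payload": {"increments": [{"claw":-1,"xyz":[0,0,0.002],"twist":[0,0,0]},{"claw":-1,"xyz":[0,0,0],"twist":[0,0,0]}]}}

```text
t: 7.5
eef_pos: [0.5712, 0.0547, 0.098]
tcp_rot: [[0.895, -0.447, 0.001], [-0.447, -0.895, 0.0], [0.0, -0.0, -1.0]]
wrist_force: [-2.6, -0.7, 14.4]
width: 0.0277
```

Request:
{"api": "drive_tool", "payload": {"increments": [{"claw":-1,"xyz":[0,0,0],"twist":[0,0,0]},{"claw":-1,"xyz":[0,0,0],"twist":[0,0,0]},{"claw":-1,"xyz":[0,0,0],"twist":[0,0,0]},{"claw":-1,"xyz":[0,0,0],"twist":[0,0,0]},{"claw":-1,"xyz":[0,0,0],"twist":[0,0,0]},{"claw":-1,"xyz":[0,0,0],"twist":[0,0,0]},{"claw":-1,"xyz":[0,0,0],"twist":[0,0,0]}]}}

```text
t: 8.2
eef_pos: [0.5712, 0.0547, 0.098]
tcp_rot: [[0.895, -0.447, 0.001], [-0.447, -0.895, 0.0], [0.001, -0.0, -1.0]]
wrist_force: [-2.9, -1.0, 14.0]
width: 0.0276
```

```bash
python3 look.py hh
```

```text
8.3 [0.5712 0.0547 0.098 ] [ 0.0006 -0.0004 -1.    ] [-3.2415 -1.0327 14.9932] [ 0.0158  0.6584 -0.008 ] 0.027339264073956725
```

View pics/hh.png

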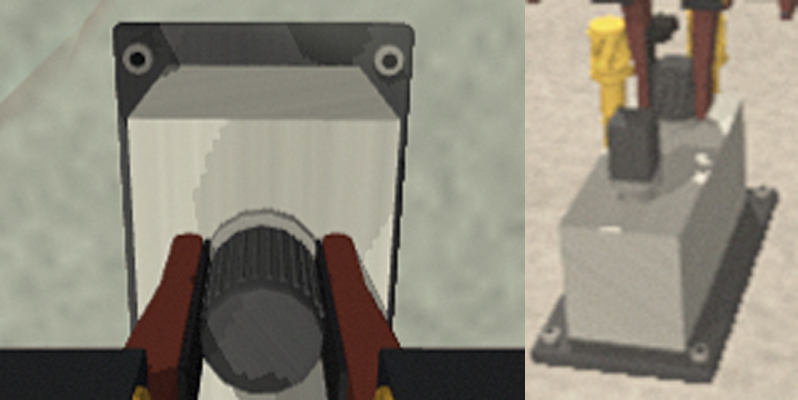

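Request:
{"api": "drive_tool", "payload": {"increments": [{"claw":-1,"xyz":[0,0,-0.004],"twist":[0,0,0]},{"claw":-1,"xyz":[0,0,-0.005],"twist":[0,0,0]},{"claw":-1,"xyz":[0,0,-0.006],"twist":[0,0,0]},{"claw":-1,"xyz":[0,0,0],"twist":[0,0,0]}]}}

```text
t: 8.7
eef_pos: [0.5712, 0.0546, 0.1013]
tcp_rot: [[0.895, -0.447, 0.0], [-0.447, -0.895, 0.0], [0.0, -0.0, -1.0]]
wrist_force: [0.3, -0.7, 3.3]
width: 0.0278
```

Request:
{"api": "drive_tool", "payload": {"increments": [{"claw":-1,"xyz":[0,0,-0.006],"twist":[0,0,0]},{"claw":-1,"xyz":[0,0,-0.006],"twist":[0,0,0]},{"claw":-1,"xyz":[0,0,-0.008],"twist":[0,0,0]},{"claw":-1,"xyz":[0,0,-0.008],"twist":[0,0,0]},{"claw":-1,"xyz":[0,0,-0.008],"twist":[0,0,0]},{"claw":-1,"xyz":[0,0,-0.008],"twist":[0,0,0]},{"claw":-1,"xyz":[0,0,-0.008],"twist":[0,0,0]},{"claw":-1,"xyz":[0,0,-0.008],"twist":[0,0,0]}]}}

```text
t: 9.5
eef_pos: [0.5706, 0.0547, 0.1191]
tcp_rot: [[0.895, -0.447, -0.001], [-0.447, -0.895, 0.0], [-0.001, 0.0, -1.0]]
wrist_force: [0.8, -0.2, -3.3]
width: 0.0279
```

```bash
python3 look.py i
```

```text
9.6 [0.5711 0.0547 0.1194] [ 0.     -0.0002 -1.    ] [-1.147  -0.385  -3.3397] [-0.0151 -0.0444  0.0346] 0.027865378838929707
```

View pics/i.png

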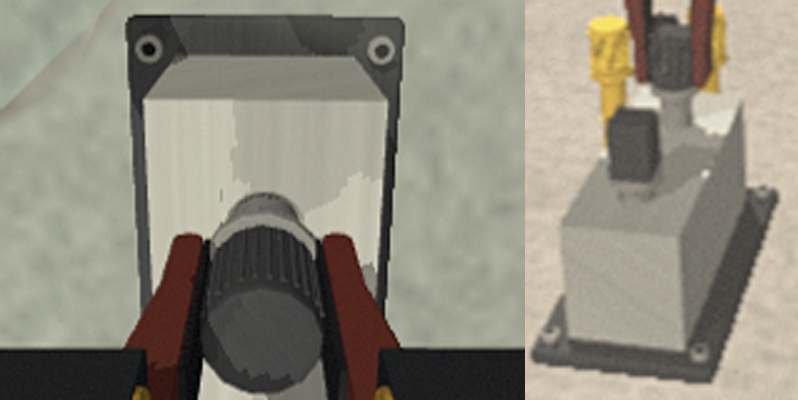

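Rising cleanly: the vertical force of −3.3 N is just the gauge's weight, and the block has not moved. About 19.6 mm remain (0.065).

Request:
{"api": "drive_tool", "payload": {"increments": [{"claw":-1,"xyz":[0,0,-0.007],"twist":[0,0,0]},{"claw":-1,"xyz":[0,0,-0.008],"twist":[0,0,0]},{"claw":-1,"xyz":[0,0,-0.008],"twist":[0,0,0]},{"claw":-1,"xyz":[0,0,-0.008],"twist":[0,0,0]},{"claw":-1,"xyz":[0,0,-0.008],"twist":[0,0,0]},{"claw":-1,"xyz":[0,0,-0.008],"twist":[0,0,0]},{"claw":-1,"xyz":[0,0,-0.008],"twist":[0,0,0]},{"claw":-1,"xyz":[0,0,-0.006],"twist":[0,0,0]},{"claw":-1,"xyz":[0,0,-0.004],"twist":[0,0,0]},{"claw":-1,"xyz":[0,0,0],"twist":[0,0,0]},{"claw":-1,"xyz":[0,0,0],"twist":[0,0,0]},{"claw":-1,"xyz":[0,0,0],"twist":[0,0,0]}]}}

```text
t: 10.8
eef_pos: [0.5709, 0.0547, 0.1385]
tcp_rot: [[0.895, -0.447, -0.0], [-0.447, -0.895, 0.0], [-0.0, 0.0, -1.0]]
wrist_force: [-1.2, 0.2, -2.3]
width: 0.0273
```

```bash
python3 look.py j; python3 - <<'E'
from h import *
a=eyes.camera("side")["image"][150:270,190:290]
cv2.imwrite("pics/j_s.png",cv2.resize(a,None,fx=5,fy=5,interpolation=cv2.INTER_CUBIC))
E
```

```text
10.9 [0.571  0.0547 0.1386] [-0.0003  0.     -1.    ] [-0.6535 -0.1153 -3.6467] [ 0.0126 -0.0319 -0.0368] 0.027696701534398384
```

View pics/j.png

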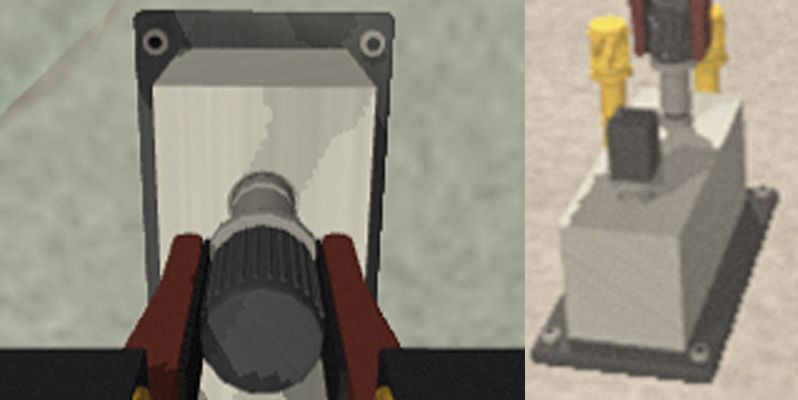

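View pics/j_s.png

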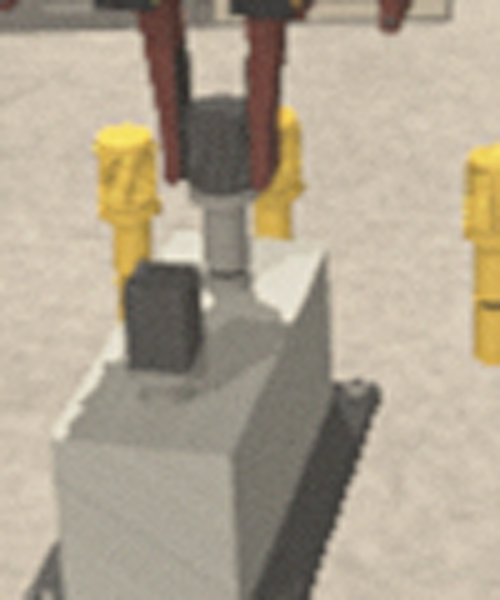

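```bash
python3 - <<'E'
from h import *
d=eyes.camera("wrist"); s=eyes.camera("side")
c=d["image"][190:240,225:285]; 
cv2.imwrite("pics/k.png",np.hstack([cv2.resize(c,(480,400),interpolation=cv2.INTER_CUBIC),cv2.resize(s["image"][185:225,220:250],(300,400),interpolation=cv2.INTER_CUBIC)]))
for z in (.0906,.0945,.0985,.1306): print(z,proj(s,[.571,.0545,z]))
E
```

```text
0.0906 [234.90097783 205.65374398]
0.0945 [234.81462648 204.04095164]
0.0985 [234.72568925 202.37986247]
0.1306 [233.99804077 188.78950231]
```

View pics/k.png

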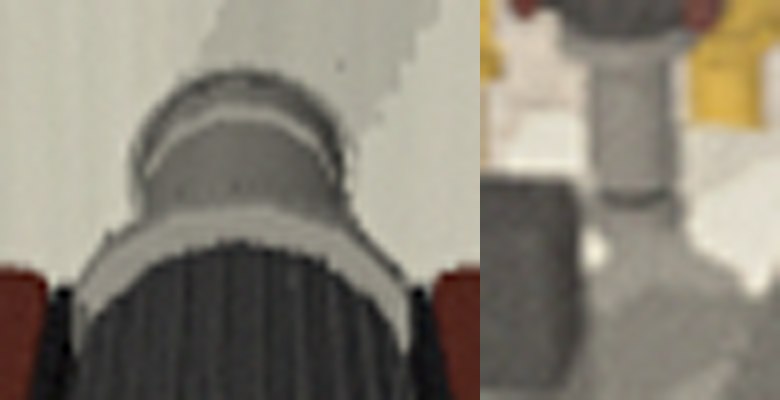

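```bash
python3 - <<'E'
from h import *
d=eyes.camera("wrist"); s=eyes.camera("side")
st=ctrl.read_state();R=st["tcp_rot"];p=st["eef_pos"].copy()
f=lambda z,r,dirn: np.array([p[0],p[1],z])+dirn*r
print("wrist rows in crop k")
for n,z,r in [("collar edge",.1306,.016),("groove top",.0986,.01),("groove bot",.0946,.01),("bore rim",.09,.01075)]:
    q=proj(d,f(z,r,-R[:,1])); 
    C=-np.array(s["R"]).T@np.array(s["t"]); u=C-p;u[2]=0;u/=np.linalg.norm(u)
    q2=proj(s,f(z,r,u)); print(n,q,(q[1]-190)*8,"side",q2,(q2[1]-185)*10)
E
```

```text
wrist rows in crop k
collar edge [253.0068577  211.12082637] 168.96661096792536 side [234.18235663 192.21853677] 72.18536767077609
groove top [253.21124201 203.21727552] 105.73820413910357 side [234.84299427 204.55753823] 195.57538228111952
groove bot [253.23212081 201.50672525] 92.0538020210879 side [234.93260161 206.23117156] 212.31171559623135
bore rim [253.25486389 198.7386904 ] 69.90952316934022 side [235.04445176 208.32024287] 233.2024287368182
```

Groove position, two checks:
- **Kinematics:** the collar sat home with the TCP at 98.0 mm, and it is now at 138.6 mm. The seat is therefore 40.6 mm up and the groove about 4.6 mm clear.
- **Wrist crop:** it shows the groove's lower ledge, a short band of shank below it, then the bore rim, which agrees.

The block and the square gauge have not moved, so I hand it in.

```bash
python3 - <<'E'
from h import *
s=ctrl.read_state(); print(s["t"],s["eef_pos"],s["wrist_force"],s["width"])
print(ctrl.hand_in())
E
```

```text
11.15 [0.57103276 0.05466652 0.13862595] [-0.45829053  0.07048284 -2.75270148] 0.02716796820532148
the job is handed in; nothing more can be done
None
```

I pressed the round gauge home, held it, drew it straight up, and handed the job in at 11.15 s with the gripper still holding it.

- **Pressing:** I gripped the dark round head above its collar and pressed until it stopped after 10.0 mm of travel. The force rose to about 14–15 N, and I held it there for at least 0.8 s. The largest sideways force was about 3.4 N, during the press.
- **Drawing up:** The TCP rose 40.6 mm from the home position, so the groove should be about 4.6 mm clear, with about 27 mm of shank still in the bore. The tool was vertical, the sideways force in the readings was about 1 N or less, and the vertical force was about the gauge's own weight.
- **Last pictures:** The block and the square gauge looked unmoved, and the groove showed above the bore rim with a band of shank below it.
- **Disagreements:** The wrist and side views were off from my predictions by about 1–2 pixels. A rough picture estimate gave 5–7 mm of groove clearance, so I relied on the TCP travel for the figure.

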